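# Hook a heel riser into its binding plate and snap it down

### The job

Take the graphite drilling template off the binding base plate on the ski and lay it flat on the green mat. Then tilt the black carbon heel riser nose down, hook its cross bar under the lip of the base plate's groove, take the fingers off while its heel rests up on the red spring catch, and press the heel down until the riser lies flush on the plate with the catch snapped over it. Leave the other things on the robot's side of the ski where they are.

Things in the scene. Friction and masses are not known exactly. Their poses are not given: they have to be found in the camera images.
- riser_center (a point): Heel riser, matte black carbon block 100 long (x) x 46 wide (y) x 28 mm high, 0.2 kg; this is its middle, 14 mm above its flat underside. +x to its nose. Its top face spans x -47 to +40; the nose slopes down to x = +50. A ledge 34 wide and 10 mm high juts from the foot of the heel, x -50 to -60; two arms on the nose carry a cross bar (riser_nose). 126 mm long overall.
- riser_nose (a point): Middle of the riser's aluminium cross bar: round, 8 mm thick, 36 mm long across the riser, 62 mm ahead of riser_center and 10 mm below it (4 mm above the underside). Axes as riser_center. Its arms are 5 mm thick, so the riser can turn between flat and 25 degrees with the bar in the groove.
- seat (a point): Middle of the aluminium base plate's top face, on a ski held in a beam vise, 78 mm above the bench. +x along the ski to its tip: the riser's nose faces that way. Riser home: riser_center 14 mm above this, same axes. From x -52 to +52 the plate is 40 mm wide and 10 mm above the ski (88 mm wide). Vise jaws over 105 mm away are below the ski's top; toe piece 260 to 365 mm ahead, 36 mm above seat.
- groove (a point): Place of the cross bar when home, 62 mm ahead of seat, 4 mm above it; axes as seat. The groove opens towards the heel only. Floor level with seat; lip over it from x = -5 mm of this point, underside 10, top 15 mm above the floor; front wall at x = +5.5; end walls 42 mm apart. Bring the bar in forwards, low over the floor, riser tilted nose down 10 to 25 degrees so the heel clears the catch.
- catch_claw (a point): Upper front of the closed red spring catch, 62.5 mm behind seat, 22 mm above it; 24 mm wide. Its slope falls forwards from 24 to 13 mm above seat. Let go with the bar in the groove, the riser's heel rests on it, tilted about 8 degrees. Pressing the riser's top near the heel with about 10 N, at most 15 N, snaps the catch over the ledge. Cheeks 9 mm high, 40 mm apart with sloped tops, guide the ledge sideways.
- catch (a joint): Hinge of the red spring catch, rad: 0 closed, grows to about 0.3 as the heel pushes it back; a spring closes it again.
- template_center (a point): Drilling template, graphite grey bar with steel-lined holes, 160 long (x) x 30 wide (y) x 10 mm thick, 70 g; this is its middle, 5 mm above its underside. At first it lies flat across the base plate, its ends out over both sides of the ski; there it can be gripped across its width about 45 mm from its middle, clear of groove block and catch.
- mat: Green mat, 180 mm (x) by 120 mm (y), 3 mm thick, fixed flat on the bench; origin at the middle of its underside.
- chuck: Chrome drill chuck, standing, 43 mm across and 67 mm high; origin at the middle of its underside. Leave alone.
- wrench_head: Titanium-grey torque wrench head with a square drive on top, lying, about 100 mm long (x), 38 mm wide, 34 mm high; origin on the bench near its middle. Leave alone.
- retainer_a: Orange brake retainer on the robot's side of the ski, a clip 84 mm long (x), 20 mm wide, 26 mm high; origin at the middle of its underside. Leave alone. (A second one lies beyond the ski.)
- glue: White glue bottle with a red cap, 44 mm across, 120 mm high, standing near the robot; origin at the middle of its underside. Leave alone.
- spray: Dark blue spray can with a silver top, 44 mm across, 130 mm high, standing near the robot; origin at the middle of its underside. Leave alone.
Things that resemble listed ones, but are neither listed nor needed, are in the scene too. What is shaped like the part that bears template_center but purple is not meant. Leave any white look-alike of the mat alone.

How it is judged:
By the outcome, as a careful person would: the job done as asked, in the order asked, and still so for the second after the job is handed in, with the robot touching nothing.
It also fails if it takes over 58 s, if anything falls off the work surface, if the arm or the gripper's body presses on something with over 40 N, if the wrist force passes 120 N, or if a joint passes its speed limit or range.

### The arm

A 6-joint arm with a two-finger parallel gripper is mounted at the origin on the work surface. World frame = base frame: x ahead of the robot, y to its left, z up, the work surface at z = 0. Lengths are in m, angles in degrees, forces in N, time in s.
With the tool pointing down it reaches from about 0.4 to 0.925 m from the base axis. Payload 3.4 kg.
Tool frame: the origin (TCP) lies at the very end of the fingers, on their centre line; the grasp point (between the pads) lies 19 mm behind it (grip_depth is the distance from the TCP to the grasp point, in m); z points along the fingers, y is the line along which they close (so a half turn about z gives the same grasp; the last joint's range is limited). The gripper opens to 85 mm and grips with 20 to 120 N. Pads are 22 mm wide; open, the fingers measure 114 mm over their backs; the gripper's body (76 mm by 85 mm) begins 54 mm behind the grasp point. The pads swing forward as they close: fully open they stand 13 mm farther back than shut.
Start: joints at [64.028, 17.578, 86.31, -0, 76.112, -4.211], TCP at [0.213, 0.534, 0.231] pointing down, gripper open.
Joint ranges: [-179.03, 179.03], [-60, 130.46], [8.19, 133.38], [-81.62, 261.62], [5.75, 156.47], [-153.77, 153.77]. Speed limits (degrees/s): [147.25, 147.25, 180, 180, 180, 180].

### API

Orientations are given as a 3x3 rotation matrix whose columns are the frame's x, y, z axes.
In Python, from bench import observe, snapshot, job_done, grip_depth gives the robot as it stands.
- The arm moves only by the tool servo_tool, never from a script. Its argument "increments" is a list of rows, each a list of 5 numbers: the opening in per cent of the stroke, from 0 (shut) to 100 (fully open), then the shift along the tool's x, y, z in mm, then the turn about the tool's z in degrees. A call has 1 to 20 rows; each row is the pose to reach, as a shift and turn from the pose commanded when the call began, along the tool's axes at that moment; what a row does not reach only later rows make up. A row lasts 1/8 s, in which the tool goes at most 62.5 mm and 10.7 degrees, less where a joint would pass 70% of its speed; a pose out of reach is approached as far as the arm can. A call with a gripper value outside its range is refused whole. The fingers move at their own pace and stop on an object; the grip force is fixed at half the most. Time passes only in rows, so rows that repeat a pose let the fingers close. It gives the time, the measured TCP pose, the force, the opening and the grip force at its end, in the units of the state.
- observe(): the state, without advancing time (a new reading comes with each control period).
- snapshot(name): name is "scene" or "top" or "wrist"; returns a dict with "image" (384x512x3 uint8, blue, green, red), "range_z" (384x512 float32, m along the optical axis (not along the pixel's ray), 0 where there is no reading), "K" (3x3 intrinsics, pixels), "world_from_camera" (4x4, takes a point from camera to world coordinates). Camera axes: x right, y down, z forward; pixel columns grow to the right and rows downward; lengths in m; the calibration is good to about 2 mm. A picture is of the moment at which its call begins.
- job_done(): hands the job in; it is judged then, once.
The state is a dict: "time_s": time; "qpos": joint angles; "dq": joint speeds; "effort": joint torques, N m; "tcp_pos": TCP position; "tcp_rot": TCP orientation; "wrist_force": force on the tool from outside, world axes, zero at the start; "torque": the same for the moment, N m; "gripper_width": finger opening in m; "gripper_force": force on a finger pad.
Only numpy, scipy, OpenCV 4.12 (cv2) and the standard library are available. Lean on these libraries where they do the work, as an engineer would, in place of code of your own. Each camera call takes 0.05 s, during which the arm holds its last target. There are 200 camera calls.

## Working session

There is one attempt and no reset: what is moved stays moved. The work goes in short steps, Python scripts to look and compute and a tool call to move; the robot and the scene stay as the last step left them, time stands still between calls to the robot, and variables do not carry over. Pictures are saved under pics/ and viewed, at most 13 in all, crops included, and the job is handed in when it is done.

Besides the shell and the picture viewer there is one more tool, called after "Request:" as name([rows], argument=value, ...), one row to a line, values as JSON. servo_tool: Moves the arm, as the interface text tells. Its arguments: {"type":"object","properties":{"increments":{"type":"array"}},"required":["increments"]}

```bash
mkdir -p pics; ls; cat > h.py <<'E'
import numpy as np, cv2
from bench import observe, snapshot, job_done, grip_depth
def world(s):
    z=s["range_z"];K=s["K"];v,u=np.mgrid[:z.shape[0],:z.shape[1]]
    p=np.stack([(u-K[0,2])/K[0,0]*z,(v-K[1,2])/K[1,1]*z,z],-1)
    T=s["world_from_camera"];w=p@T[:3,:3].T+T[:3,3];w[z==0]=np.nan
    return w
E
python3 - <<'E'
from h import *
o=observe();print(o["time_s"],o["tcp_rot"],o["gripper_width"],grip_depth)
a=snapshot("scene");b=snapshot("top")
np.savez("s0.npz",si=a["image"],sw=world(a),ti=b["image"],tw=world(b))
im=np.hstack([a["image"],b["image"]])
cv2.imwrite("pics/scene.png",cv2.resize(a["image"],(800,600)));cv2.imwrite("pics/top.png",cv2.resize(b["image"],(800,600)))
E
```

```text
pics
0.0 [[-9.28735504e-01  3.70741859e-01 -9.15533708e-04]
 [ 3.70742950e-01  9.28733709e-01 -1.83380373e-03]
 [ 1.70419212e-04 -2.04254630e-03 -9.99997899e-01]] 0.08537150021213627 0.0187
```

View pics/scene.png

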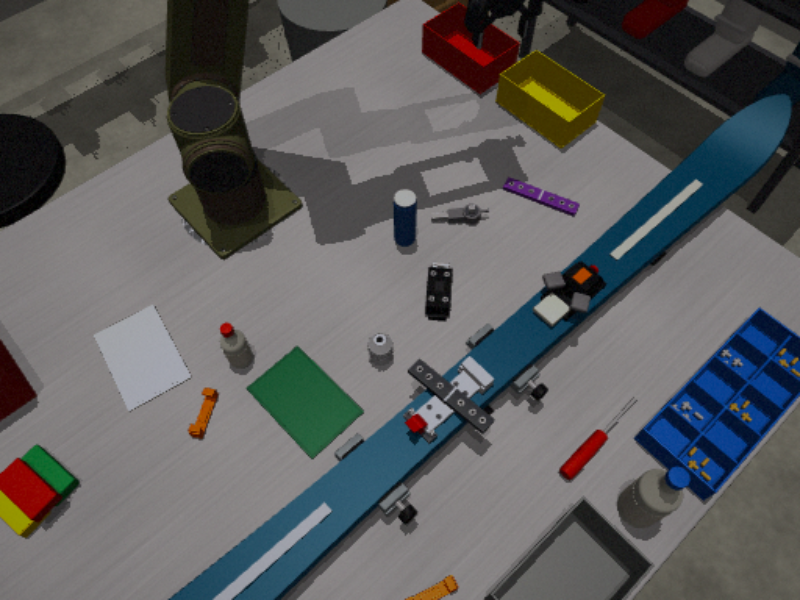

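View pics/top.png

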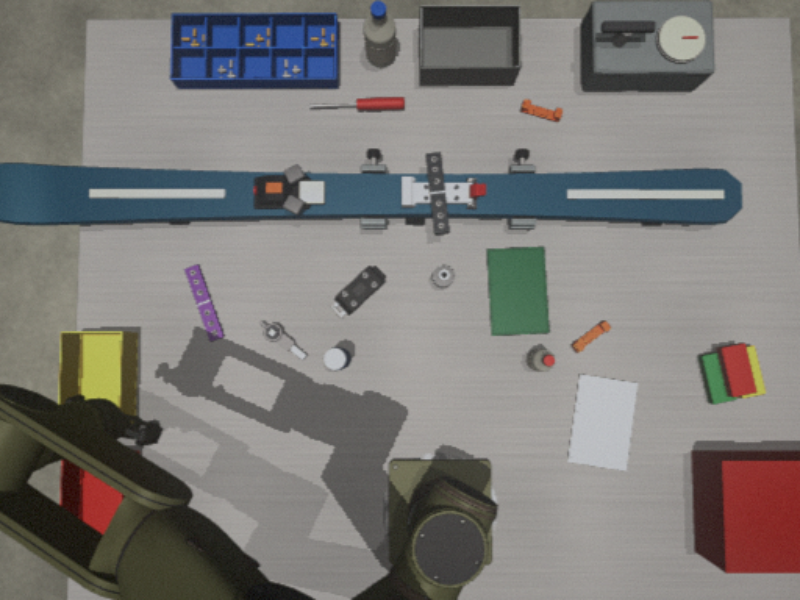

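Top view (800×600 scaling): the graphite template lies across the plate at (437,193). A purple look-alike is at (204,302), which isn't meant. The black riser is at (360,290), with its silver bar (nose) at (340,308). The green mat is at (518,290); the white sheet at (603,422) is a look-alike. The ski tip points left (+y). Next I'll measure these and confirm them in one crop.

```bash
python3 - <<'E'
from h import *
d=np.load("s0.npz");im=d["ti"];w=d["tw"]
cv2.imwrite("pics/crop.png",cv2.resize(im[85:225,170:370],(800,560),interpolation=cv2.INTER_CUBIC))
def rect(name,m,box):
    u0,v0,u1,v1=[int(x*.64) for x in box]
    M=np.zeros(m.shape,bool);M[v0:v1,u0:u1]=1;M&=m
    n,l,st,_=cv2.connectedComponentsWithStats(M.astype(np.uint8));k=1+np.argmax(st[1:,4]);M=l==k
    P=w[M];c,s,a=cv2.minAreaRect((P[:,:2]*1000).astype(np.float32))
    print(name,M.sum(),np.round(c,1),np.round(s,1),round(a,1),"z",np.round(np.nanpercentile(P[:,2],[5,50,95])*1000,1));return M
z=w[...,2];hsv=cv2.cvtColor(im,cv2.COLOR_BGR2HSV)
print("bench z",np.nanmedian(z[240:250,200:260]))
rect("template",(z>.083)&(hsv[...,2]<200),(405,145,470,240))
rect("tmpl>.0835",(z>.0835),(424,145,450,240))
rect("riser",z>.012,(325,255,395,325))
rect("mat",(hsv[...,0]>40)&(hsv[...,0]<85)&(hsv[...,1]>80),(475,235,560,345))
rect("chuck",z>.03,(425,255,460,295))
rect("glue",z>.03,(520,335,560,380));rect("spray",z>.03,(315,335,355,380))
rect("plate-groove",(z>.084),(398,170,418,215))
rect("catch",(hsv[...,0]<8)&(hsv[...,1]>150),(460,170,495,210))
rect("ski",(z>.055)&(hsv[...,0]>90)&(hsv[...,0]<115)&(hsv[...,1]>120),(325,160,560,225))
rect("wrench",z>.012,(255,315,312,362))
E
```

```text
bench z -9.827896135872205e-05
template 498 [631.8   5.3] [160.9  31.4] 5.9 z [84.6 87.8 92.3]
tmpl>.0835 493 [631.3   5.3] [159.8  31.4] 5.9 z [84.7 87.9 92.3]
riser 460 [448.2 160.8] [ 46.9 104.6] 42.9 z [17.9 27.6 32.2]
mat 1847 [ 446.8 -164.8] [173.3 113.6] 2.6 z [-1.6  3.2  7.7]
chuck 162 [471.8  -7.6] [42.1 43.8] 46.6 z [42.8 58.7 69.1]
glue 204 [ 304.5 -197.9] [42.3 42.6] 48.6 z [ 42.5  82.  122.8]
spray 203 [308.4 199.7] [41.4 40.9] 1.3 z [ 64.1 129.  132.9]
plate-groove 138 [633.9  63.6] [21.5 57.2] 89.9 z [87.9 92.9 96.2]
catch 42 [632.8 -72.3] [20.6 21.2] 88.0 z [ 94.6 102.4 107.9]
ski 4 [ 610.6 -180. ] [8.7 2. ] 38.4 z [63.9 66.6 69.2]
wrench 239 [344.4 321. ] [113.9  35.2] 43.2 z [13.3 20.8 32.6]
```

View pics/crop.png

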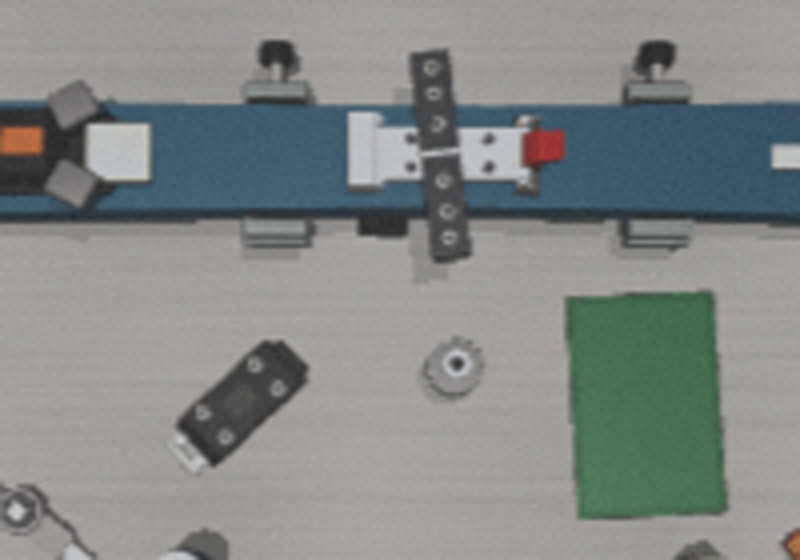

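The crop confirms it: the grey template is at crop (440,155), and the black riser at (240,405) has its nose bar at lower left (190,452). The green mat is at (645,405). First move: go over the template's far end.

Request:
servo_tool([
  [60,-627,-313,0,-28],
  [60,-627,-313,0,-28],
  [60,-627,-313,0,-28],
  [60,-627,-313,0,-28],
  [60,-627,-313,0,-28],
  [60,-627,-313,0,-28],
  [60,-627,-313,0,-28],
  [60,-627,-313,0,-28],
  [60,-627,-313,0,-28],
  [60,-627,-313,0,-28],
  [60,-627,-313,0,-28],
  [60,-627,-313,0,-28],
  [60,-627,-313,60,-28],
  [60,-627,-313,100,-28],
  [60,-627,-313,100,-28],
])

```text
time_s: 1.98
tcp_pos: [0.6755, 0.0116, 0.127]
tcp_rot: [[-0.994, -0.109, -0.01], [-0.109, 0.994, 0.001], [0.01, 0.002, -1.0]]
wrist_force: [0.0, 0.4, -0.1]
gripper_width: 0.0515
gripper_force: 0.0
```

Request:
servo_tool([
  [60,0,0,25,0],
  [60,0,0,45,0],
  [60,0,0,53,0],
  [60,0,0,53,0],
  [60,0,0,53,0],
])

```text
time_s: 2.6
tcp_pos: [0.6805, 0.011, 0.0799]
tcp_rot: [[-0.994, -0.109, 0.003], [-0.109, 0.994, -0.0], [-0.003, -0.0, -1.0]]
wrist_force: [-0.8, -0.4, 0.1]
gripper_width: 0.0516
gripper_force: 0.0
```

```bash
python3 - <<'E'
from h import *
o=observe();print(o["tcp_pos"],o["tcp_rot"].round(4),o["wrist_force"])
cv2.imwrite("pics/w1.png",snapshot("wrist")["image"])
E
```

```text
[0.68053553 0.0110254  0.07992575] [[-9.941e-01 -1.089e-01  2.600e-03]
 [-1.089e-01  9.941e-01 -1.000e-04]
 [-2.600e-03 -3.000e-04 -1.000e+00]] [-0.80304049 -0.36087954  0.13224071]
```

View pics/w1.png

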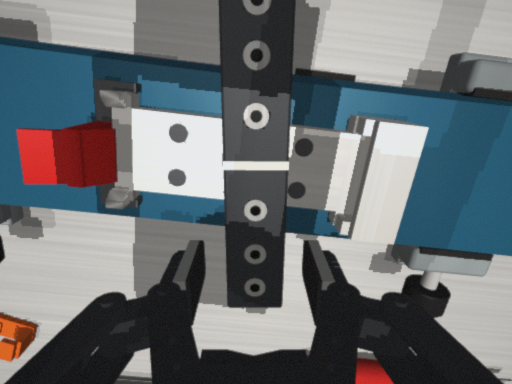

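The wrist view shows the template (white centre line at (255,165)) running between the open fingers at (185,270) and (320,270), with its far end at (255,300). The red catch is at left and the groove block at right, and both are clear. I'll lower and close.

Request:
servo_tool([
  [60,0,0,7,0],
  [60,0,0,7,0],
  [0,0,0,7,0],
  [0,0,0,7,0],
  [0,0,0,7,0],
  [0,0,0,7,0],
  [0,0,0,7,0],
  [0,0,0,0,0],
  [0,0,0,-30,0],
  [0,0,0,-60,0],
  [0,0,0,-60,0],
])

```text
time_s: 4.03
tcp_pos: [0.682, 0.0108, 0.1415]
tcp_rot: [[-0.994, -0.109, 0.007], [-0.109, 0.994, -0.0], [-0.007, -0.001, -1.0]]
wrist_force: [-0.4, -0.5, -0.1]
gripper_width: 0.029
gripper_force: 59.2
```

Request:
servo_tool([
  [0,202,-152,0,3],
  [0,202,-152,0,3],
  [0,202,-152,0,3],
  [0,202,-152,0,3],
  [0,202,-152,0,3],
  [0,202,-152,60,3],
  [0,202,-152,110,3],
  [0,202,-152,115,3],
  [0,202,-152,115,3],
  [0,202,-152,115,3],
])

```text
time_s: 5.28
tcp_pos: [0.4971, -0.1626, 0.025]
tcp_rot: [[-0.998, -0.057, 0.004], [-0.057, 0.998, -0.001], [-0.004, -0.002, -1.0]]
wrist_force: [-0.2, -0.4, -0.4]
gripper_width: 0.0285
gripper_force: 59.5
```

```bash
python3 - <<'E'
from h import *
o=observe();print(o["tcp_pos"],o["tcp_rot"].round(4),o["wrist_force"])
b=snapshot("top");w=world(b);im=b["image"]
np.savez("s1.npz",ti=im,tw=w)
z=w[...,2];x=w[...,0];y=w[...,1];hsv=cv2.cvtColor(im,cv2.COLOR_BGR2HSV)
# ski edges / plate
def r(n,M):
    P=w[M];c,s,a=cv2.minAreaRect((P[:,:2]*1000).astype(np.float32));print(n,M.sum(),np.round(c,1),np.round(s,1),round(a,2),np.nanmedian(P[:,2]))
blue=(hsv[...,0]>90)&(hsv[...,0]<115)&(hsv[...,1]>100)&(z>.05)&(x>.55)&(x<.7)
ys=[-.3,-.2,-.12,.1,.15,.2]
for yy in ys:
    m=blue&(abs(y-yy)<.006);print(yy,np.nanpercentile(x[m],[1,50,99]).round(4) if m.sum() else None)
bright=(hsv[...,2]>170)&(hsv[...,1]<40)&(z>.07)&(abs(x-.632)<.05)
r("plate",bright&(y>-.052)&(y<.045));r("block",bright&(y>.055)&(y<.09))
r("catch",((hsv[...,0]<8)|(hsv[...,0]>172))&(hsv[...,1]>130)&(z>.07)&(x>.6)&(x<.66)&(abs(y+.07)<.04))
cv2.imwrite("pics/top2.png",np.hstack([cv2.resize(im[100:150,240:330],(540,300),interpolation=cv2.INTER_CUBIC)]))
E
```

```text
[ 0.49712451 -0.16258042  0.02501042] [[-0.9984 -0.057   0.0036]
 [-0.057   0.9984 -0.0015]
 [-0.0035 -0.0017 -1.    ]] [-0.21933979 -0.3526968  -0.40957128]
-0.3 [0.5961 0.6485 0.6741]
-0.2 [0.6394 0.6564 0.6704]
-0.12 [0.5927 0.6296 0.6701]
0.1 [0.5942 0.6357 0.6701]
0.15 [0.5953 0.6326 0.6735]
0.2 [0.5972 0.6333 0.6713]
plate 384 [633.1  -4.2] [39.9 95.6] 0.27 0.07791726376699337
block 126 [634.1  65.1] [18.4 53.7] 89.9 0.09281420439156152
catch 65 [632.2 -72.1] [21.6 26.6] 2.11 0.10234880535276925
```

View pics/top2.png

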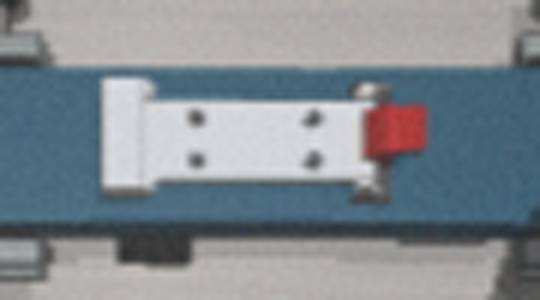

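The plate is now clear: groove block at crop (125,135), red catch at (395,130), plate axis at x≈633 mm, parallel to y. I'll set the template down on the mat.

Request:
servo_tool([
  [0,0,0,12,0],
  [0,0,0,18,0],
  [0,0,0,20,0],
  [0,0,0,21,0],
  [0,0,0,22,0],
  [0,0,0,22,0],
])

```text
time_s: 6.08
tcp_pos: [0.4947, -0.162, 0.0028]
tcp_rot: [[-0.998, -0.057, -0.0], [-0.057, 0.998, 0.0], [0.0, 0.0, -1.0]]
wrist_force: [-3.3, 1.5, 15.5]
gripper_width: 0.0286
gripper_force: 68.5
```

Request:
servo_tool([
  [0,0,0,-1,0],
  [0,0,0,-1,0],
  [25,0,0,-1,0],
  [60,0,0,-1,0],
  [60,0,0,-1,0],
  [60,0,0,-1,0],
  [60,0,0,-50,0],
  [60,0,0,-120,0],
  [60,0,0,-150,0],
  [60,0,0,-150,0],
])

```text
time_s: 7.32
tcp_pos: [0.4977, -0.1632, 0.1547]
tcp_rot: [[-0.998, -0.057, 0.007], [-0.057, 0.998, -0.003], [-0.007, -0.003, -1.0]]
wrist_force: [-0.2, -0.6, 0.1]
gripper_width: 0.0515
gripper_force: 0.0
```

```bash
python3 - <<'E'
from h import *
o=observe();print(o["time_s"],o["tcp_pos"],o["tcp_rot"].round(4),o["wrist_force"])
b=snapshot("wrist");w=world(b);im=b["image"]
np.savez("s2.npz",ti=im,tw=w)
cv2.imwrite("pics/w2.png",im)
z=w[...,2];x=w[...,0];y=w[...,1]
hsv=cv2.cvtColor(im,cv2.COLOR_BGR2HSV)
M=(z>.008)&(z<.03)&(x>.3)&(x<.58)&(abs(y+.165)<.05)
P=w[M];c,s,a=cv2.minAreaRect((P[:,:2]*1000).astype(np.float32));print(M.sum(),np.round(c,1),np.round(s,1),round(a,2))
print("z at ends",[np.nanmedian(P[abs(P[:,0]-xx)<.01,2]).round(4) for xx in (.39,.42,.45,.48,.51)])
t=snapshot("top");w=world(t);z=w[...,2];x=w[...,0];y=w[...,1];np.savez("s3.npz",ti=t["image"],tw=w)
M=(z>.020)&(abs(x-.448)<.075)&(abs(y-.161)<.075)
n,l,st,_=cv2.connectedComponentsWithStats(M.astype(np.uint8));M=l==1+np.argmax(st[1:,4])
P=w[M];c,s,a=cv2.minAreaRect((P[:,:2]*1000).astype(np.float32));print("riser",M.sum(),np.round(c,1),np.round(s,1),round(a,2))
E
```

```text
7.325 [ 0.49767368 -0.1632015   0.15466025] [[-0.9984 -0.0566  0.0072]
 [-0.0566  0.9984 -0.0031]
 [-0.007  -0.0035 -1.    ]] [-0.23569981 -0.59590125  0.13645597]
5809 [ 446.1 -164.7] [159.6  30. ] 2.05
z at ends [np.float64(0.0144), np.float64(0.0144), np.float64(0.0142), np.float64(0.0143), np.float64(0.0143)]
riser 427 [448.  160.9] [46.9 94.1] 42.14
```

View pics/w2.png

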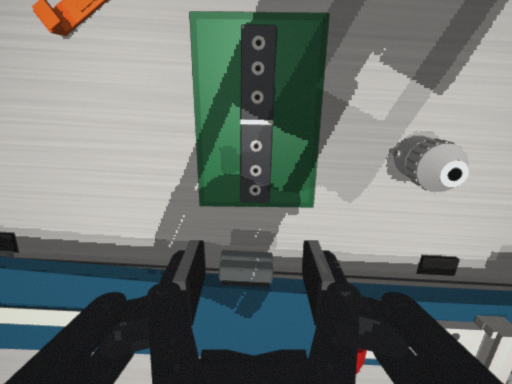

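The template lies flat inside the mat (image (257,115), top z 14 mm everywhere). Next I'll stop short of the riser and get a close measurement of it.

Request:
servo_tool([
  [100,-21,260,0,51],
  [100,-21,260,0,51],
  [100,-21,260,0,51],
  [100,-21,260,0,51],
  [100,-21,260,0,51],
  [100,-21,260,0,51],
  [100,-21,260,0,51],
  [100,-21,260,0,51],
])

```text
time_s: 8.43
tcp_pos: [0.501, 0.0974, 0.1505]
tcp_rot: [[-0.672, 0.74, -0.002], [0.74, 0.672, -0.001], [0.001, -0.002, -1.0]]
wrist_force: [0.4, 0.4, -1.2]
gripper_width: 0.0856
gripper_force: 0.0
```

```bash
cat >> h.py <<'E'
def riser(s,lo=.02,hi=.04,c0=(.448,.161),r=.08):
    w=world(s);z=w[...,2]
    M=(z>lo)&(z<hi)&(np.hypot(w[...,0]-c0[0],w[...,1]-c0[1])<r)
    n,l,st,_=cv2.connectedComponentsWithStats(M.astype(np.uint8));M=l==1+np.argmax(st[1:,4])
    P=w[M];c,sz,a=cv2.minAreaRect((P[:,:2]*1000).astype(np.float32))
    print("riser",M.sum(),np.round(c,1),np.round(sz,1),round(a,2),"z",np.nanmedian(P[:,2]))
E
python3 - <<'E'
from h import *
o=observe();print(o["time_s"],o["tcp_pos"],o["tcp_rot"].round(4))
b=snapshot("wrist");cv2.imwrite("pics/w3.png",b["image"])
riser(b);riser(b,.026,.032);riser(b,.004)
E
```

```text
8.425 [0.50098407 0.09740883 0.15050526] [[-6.721e-01  7.405e-01 -1.700e-03]
 [ 7.405e-01  6.721e-01 -6.000e-04]
 [ 7.000e-04 -1.700e-03 -1.000e+00]]
riser 6580 [447.2 161.4] [46.2 94.6] 42.77 z 0.02934242314496699
riser 6424 [448.1 160.4] [46.2 91.7] 42.77 z 0.029367755019023445
riser 7671 [444.4 164.5] [ 46.2 123.8] 42.77 z 0.029177076853190043
```

View pics/w3.png

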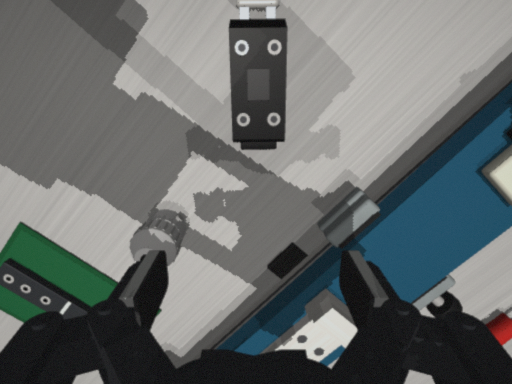

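The riser is at image (258,80), nose bar up at (258,8), heel ledge down at (258,145). Its centre works out at about (445,163) with the nose at 132.8°. Reaching for it now.

Request:
servo_tool([
  [100,89,3,0,-0.6],
  [100,89,3,20,-0.6],
  [100,89,3,80,-0.6],
  [100,89,3,125,-0.6],
  [100,89,3,145,-0.6],
  [100,89,3,145,-0.6],
  [100,89,3,145,-0.6],
])

```text
time_s: 9.35
tcp_pos: [0.4448, 0.1661, 0.007]
tcp_rot: [[-0.679, 0.734, 0.001], [0.734, 0.679, 0.0], [-0.001, 0.001, -1.0]]
wrist_force: [0.1, 0.2, -0.1]
gripper_width: 0.0853
gripper_force: 0.0
```

Request:
servo_tool([
  [0,0,0,0,0],
  [0,0,0,0,0],
  [0,0,0,0,0],
  [0,0,0,0,0],
  [0,0,0,0,0],
  [0,0,0,-10,0],
  [0,0,0,-60,0],
  [0,0,0,-115,0],
  [0,0,0,-120,0],
  [0,0,0,-120,0],
])

```text
time_s: 10.6
tcp_pos: [0.4434, 0.1664, 0.1266]
tcp_rot: [[-0.68, 0.733, 0.001], [0.733, 0.68, 0.0], [-0.0, 0.001, -1.0]]
wrist_force: [0.0, 0.8, -2.8]
gripper_width: 0.0446
gripper_force: 63.0
```

Request:
servo_tool([
  [0,-64,74,0,-47],
  [0,-64,74,0,-47],
  [0,-64,74,0,-47],
  [0,-64,74,0,-47],
  [0,-64,74,0,-47],
  [0,-64,74,0,-47],
  [0,-64,74,30,-47],
  [0,-64,74,47,-47],
  [0,-64,74,47,-47],
])

```text
time_s: 11.72
tcp_pos: [0.5401, 0.1695, 0.0773]
tcp_rot: [[-1.0, 0.004, -0.004], [0.004, 1.0, -0.001], [0.004, -0.001, -1.0]]
wrist_force: [0.6, -0.0, -3.0]
gripper_width: 0.0445
gripper_force: 62.9
```

Request:
servo_tool([
  [0,0,0,2,0],
  [0,0,0,4,0],
  [0,0,0,6,0],
  [0,0,0,8,0],
  [0,0,0,10,0],
  [0,0,0,10,0],
])

```text
time_s: 12.48
tcp_pos: [0.5411, 0.17, 0.0713]
tcp_rot: [[-1.0, 0.003, 0.001], [0.003, 1.0, 0.0], [-0.001, 0.0, -1.0]]
wrist_force: [-5.7, -0.2, 10.0]
gripper_width: 0.0449
gripper_force: 65.1
```

```bash
python3 - <<'E'
from h import *
o=observe();print(o["tcp_pos"],o["wrist_force"],o["torque"])
b=snapshot("scene");w=world(b)
z=w[...,2];M=(abs(w[...,0]-.54)<.09)&(abs(w[...,1]-.17)<.03)&(z>.06)&(z<.16)
v,u=np.where(M);print(u.min(),u.max(),v.min(),v.max())
u0,v0=int(u.mean()),int(v.mean())
cv2.imwrite("pics/s4.png",cv2.resize(b["image"][v0-60:v0+60,u0-80:u0+80],(800,600),interpolation=cv2.INTER_CUBIC))
E
```

```text
[0.54109089 0.16999121 0.07129929] [-5.65192292 -0.22848276 10.02036586] [-0.10115508  0.369434   -0.05986418]
288 337 179 223
```

View pics/s4.png

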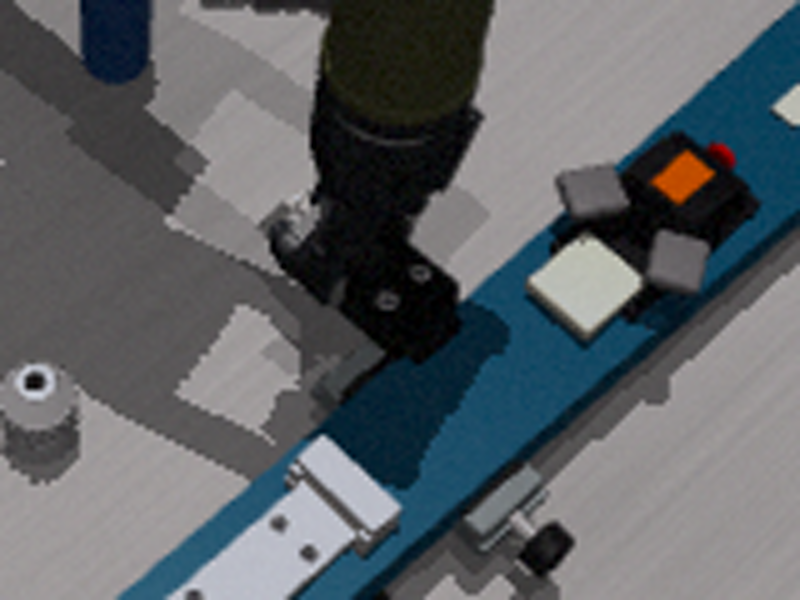

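The crop shows the riser's heel over the ski edge at (430,330) with the fingers ahead of it, so contact is made. I'll push on to tilt it in the grip.

Request:
servo_tool([
  [0,0,0,2,0],
  [0,0,0,4,0],
  [0,0,0,6,0],
  [0,0,0,8,0],
  [0,0,0,9,0],
  [0,0,0,9,0],
])

```text
time_s: 13.28
tcp_pos: [0.5392, 0.1701, 0.0619]
tcp_rot: [[-1.0, 0.003, -0.003], [0.003, 1.0, 0.0], [0.003, 0.0, -1.0]]
wrist_force: [-8.2, 1.4, 12.0]
gripper_width: 0.0449
gripper_force: 67.3
```

```bash
cat >> h.py <<'E'
def tilt(s,c,d,half=.018,L=(-.06,.06),lo=.05):
    # top-face profile along nose dir d (unit) from c
    w=world(s);q=w[...,:2]-np.array(c);e=np.array([-d[1],d[0]])
    a=q@np.array(d);t=q@e;m=(abs(t)<half)&(a>L[0])&(a<L[1])&(w[...,2]>lo)
    for b in np.arange(L[0],L[1],.006):
        k=m&(abs(a-b-.003)<.003)
        if k.sum()>2: print(f"{(b+.003)*1e3:.0f}:{np.nanmedian(w[...,2][k])*1e3:.1f}({k.sum()})",end=" ")
    print()
E
python3 - <<'E'
from h import *
o=observe();print(o["tcp_pos"],o["wrist_force"],o["torque"])
for n in("scene","top"): tilt(snapshot(n),(.541,.170),(-1,0),.016,(-.07,.07))
E
```

```text
[0.53919319 0.17008111 0.06193638] [-8.21853724  1.35824743 11.96639945] [0.06822646 0.80440692 0.01090967]
-67:66.9(28) -61:80.2(32) -55:80.3(26) -49:90.0(36) -43:431.0(53) -37:322.5(322) -31:321.3(230) -25:463.6(67) -19:467.8(77) -13:470.4(59) -7:472.3(60) -1:473.5(48) 5:473.0(36) 11:472.8(37) 17:470.1(30) 23:467.5(27) 29:463.8(25) 35:457.3(9) 41:452.4(3) 53:50.9(4) 
-37:453.1(12) -31:459.5(27) -25:465.4(34) -19:469.5(30) -13:470.8(38) -7:472.8(37) -1:473.3(45) 5:473.0(44) 11:472.0(44) 17:468.9(50) 23:464.6(67) 29:458.8(71) 35:326.4(241) 41:433.8(85) 47:54.9(11) 53:52.4(3)
```

Request:
servo_tool([
  [0,0,0,-20,0],
  [0,0,0,-60,0],
  [0,0,0,-75,0],
  [0,0,0,-75,0],
])

```text
time_s: 13.88
tcp_pos: [0.5425, 0.1701, 0.1364]
tcp_rot: [[-1.0, 0.003, 0.003], [0.003, 1.0, 0.001], [-0.003, 0.001, -1.0]]
wrist_force: [0.2, 0.1, -3.0]
gripper_width: 0.0446
gripper_force: 65.6
```

```bash
python3 - <<'E'
from h import *
o=observe();p=o["tcp_pos"];R=o["tcp_rot"];print(p,o["wrist_force"])
for n in("wrist","scene","top"):
    s=snapshot(n);w=world(s);q=(w-p)@R   # tool frame: x nose, z down
    m=(abs(q[...,1])<.016)&(abs(q[...,0])<.085)&(q[...,2]>-.06)&(q[...,2]<.05)
    print(n)
    for b in range(-84,84,6):
        k=m&(abs(q[...,0]*1e3-b)<3)
        if k.sum()>3: print(f"{b}:{np.nanmedian(q[...,2][k])*1e3:.1f}({k.sum()})",end=" ")
    print()
    if n=="wrist": cv2.imwrite("pics/w5.png",s["image"])
E
```

```text
[0.54252071 0.17009073 0.13643415] [ 0.22214019  0.13473587 -3.01410476]
wrist
-36:-31.4(431) -30:-30.4(847) -24:-28.7(857) -18:-27.2(827) -12:-26.0(859) -6:-24.5(855) 0:-23.0(876) 6:-21.5(891) 12:-19.9(890) 18:-18.5(887) 24:-17.2(927) 30:-15.6(933) 36:-12.9(1366) 42:4.0(1021) 48:11.1(454) 54:11.4(730) 
scene
-66:-14.0(19) -60:-17.1(26) -54:-18.9(38) -48:-31.4(29) -42:-30.9(25) -36:-29.0(23) -30:-29.2(25) -24:-26.1(22) -18:-25.0(21) -12:-24.2(25) -6:-22.7(20) 0:-19.9(12) 54:13.9(4) 
top
18:-14.2(16) 24:-13.6(22) 30:-11.2(21) 36:-11.0(27) 42:5.8(23) 48:12.7(11) 54:16.2(21) 60:16.1(10)
```

View pics/w5.png

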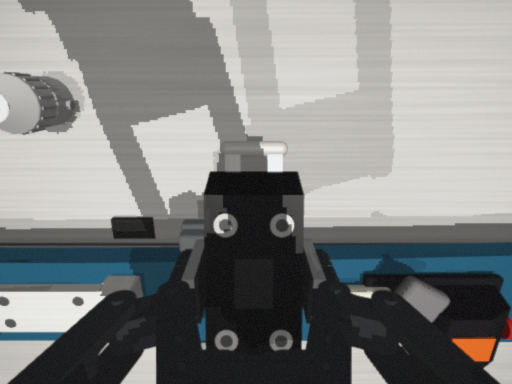

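The tilt in the grip is about 14°. The wrist view shows the bar at (255,148), in line ahead of the fingers, about 54 mm ahead of and 15 mm below the TCP. I'll turn the nose towards the tip and hover over the plate.

Request:
servo_tool([
  [0,-92,-186,0,90],
  [0,-92,-186,0,90],
  [0,-92,-186,0,90],
  [0,-92,-186,0,90],
  [0,-92,-186,0,90],
  [0,-92,-186,0,90],
  [0,-92,-186,0,90],
  [0,-92,-186,0,90],
  [0,-92,-186,0,90],
  [0,-92,-186,0,90],
  [0,-92,-186,0,90],
])

```text
time_s: 15.4
tcp_pos: [0.6325, -0.0163, 0.1342]
tcp_rot: [[0.002, 1.0, -0.002], [1.0, -0.002, 0.0], [0.0, -0.002, -1.0]]
wrist_force: [0.2, 0.2, -2.3]
gripper_width: 0.0446
gripper_force: 65.5
```

```bash
python3 - <<'E'
from h import *
o=observe();p=o["tcp_pos"];R=o["tcp_rot"];print(p,R.round(4),o["wrist_force"],o["time_s"])
s=snapshot("wrist");w=world(s);q=(w-p)@R*1e3;np.savez("s6.npz",i=s["image"],w=w,q=q)
cv2.imwrite("pics/w6.png",s["image"])
g=cv2.cvtColor(s["image"],cv2.COLOR_BGR2GRAY);x,y,z=[w[...,i]*1e3 for i in range(3)]
def r(n,M):
    k,l,st,_=cv2.connectedComponentsWithStats(M.astype(np.uint8))
    if k<2: print(n,"none");return
    M=l==1+np.argmax(st[1:,4]);P=np.c_[x[M],y[M]];c,sz,a=cv2.minAreaRect(P.astype(np.float32));print(n,M.sum(),np.round(c,1),np.round(sz,1),round(a,2),np.median(z[M]).round(1),"x",np.percentile(P[:,0],[1,99]).round(1),"y",np.percentile(P[:,1],[1,99]).round(1))
r("block top",(z>88)&(z<98)&(y>48)&(y<90)&(abs(x-633)<40))
r("bar",(abs(q[...,0]-54)<9)&(abs(q[...,1])<25)&(q[...,2]>5)&(q[...,2]<20))
r("ski",(z>64)&(z<72)&(y>80)&(y<200)&(abs(x-633)<60))
r("rtop",(abs(q[...,1])<26)&(q[...,0]<41)&(q[...,0]>-35)&(q[...,2]>-34)&(q[...,2]<-8))
k=(abs(q[...,1])<16)
for b in range(-30,66,6):
    m=k&(abs(q[...,0]-b)<3)&(abs(q[...,2])<40);print(f"{b}:{np.median(q[...,2][m]):.1f}",end=" ")
E
```

```text
[ 0.6325224  -0.01631943  0.13419645] [[ 1.6e-03  1.0e+00 -1.9e-03]
 [ 1.0e+00 -1.6e-03  2.0e-04]
 [ 2.0e-04 -1.9e-03 -1.0e+00]] [ 0.18233546  0.19799148 -2.27057316] 15.4
block top 3853 [633.4  63.3] [24.7 56.4] 89.9 94.3 x [605.9 660.9] y [51.6 75.6]
bar 1198 [632.9  34.2] [11.  35.2] 89.97 122.9 x [616.  649.6] y [29.  39.6]
ski 8360 [633.5  97.9] [35.5 83. ] 89.85 68.6 x [593.8 673.3] y [ 80.3 115.2]
rtop 16231 [632.6 -14.8] [52.  73.1] 0.0 156.5 x [609.4 655.8] y [-50.3  20.9]
-30:-30.4 -24:-28.7 -18:-27.3 -12:-25.9 -6:-24.5 0:-22.9 6:-21.3 12:-19.8 18:-18.5 24:-17.1 30:-15.4 36:-11.0 42:6.5 48:11.1 54:11.4 60:nan
  return _methods._mean(a, axis=axis, dtype=dtype,
  ret = ret.dtype.type(ret / rcount)
```

View pics/w6.png

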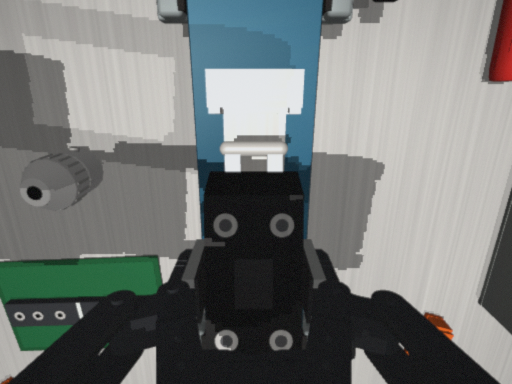

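The wrist view shows the bar at (254,148), centred behind the groove block at (254,90), offset under 1 mm and yaw matching. I'll lower it behind the lip.

Request:
servo_tool([
  [0,0,0.5,15,0],
  [0,0,0.5,28,0],
  [0,0,0.5,33,0],
  [0,0,0.5,33,0],
  [0,0,0.5,33,0],
])

```text
time_s: 16.08
tcp_pos: [0.6339, -0.0164, 0.1025]
tcp_rot: [[0.003, 1.0, 0.001], [1.0, -0.003, -0.0], [-0.0, 0.001, -1.0]]
wrist_force: [-0.6, -0.1, -1.5]
gripper_width: 0.0449
gripper_force: 65.5
```

Request:
servo_tool([
  [0,0,0,1,0],
  [0,0,0,2,0],
  [0,0,0,2,0],
])

```text
time_s: 16.45
tcp_pos: [0.6336, -0.0164, 0.1004]
tcp_rot: [[0.003, 1.0, 0.0], [1.0, -0.003, -0.0], [-0.0, 0.0, -1.0]]
wrist_force: [0.1, 0.2, -1.6]
gripper_width: 0.0451
gripper_force: 65.5
```

Request:
servo_tool([
  [0,0,0,1,0],
  [0,0,0,2,0],
  [0,0,0,2,0],
])

```text
time_s: 16.82
tcp_pos: [0.6335, -0.0164, 0.0982]
tcp_rot: [[0.003, 1.0, -0.0], [1.0, -0.003, -0.0], [-0.0, -0.0, -1.0]]
wrist_force: [0.4, 0.4, -2.4]
gripper_width: 0.0446
gripper_force: 65.5
```

Request:
servo_tool([
  [0,0,0,0.5,0],
  [0,0,0,1,0],
  [0,0,0,1,0],
])

```text
time_s: 17.2
tcp_pos: [0.6336, -0.0165, 0.0978]
tcp_rot: [[0.003, 1.0, 0.0], [1.0, -0.003, -0.0], [-0.0, 0.0, -1.0]]
wrist_force: [-0.5, -1.2, 1.2]
gripper_width: 0.0444
gripper_force: 65.9
```

The bar has touched the floor. I'll lift it a hair and slide it forwards.

Request:
servo_tool([
  [0,0,0,-1,0],
  [0,3,0,-1,0],
  [0,6,0,-1,0],
  [0,9,0,-1,0],
  [0,12,0,-1,0],
  [0,15,0,-1,0],
  [0,18,0,-1,0],
  [0,18,0,-1,0],
])

```text
time_s: 18.2
tcp_pos: [0.6336, 0.0019, 0.0983]
tcp_rot: [[0.002, 1.0, -0.0], [1.0, -0.002, 0.0], [0.0, -0.0, -1.0]]
wrist_force: [1.0, -0.2, -3.8]
gripper_width: 0.0444
gripper_force: 65.7
```

Request:
servo_tool([
  [0,2,0,0,0],
  [0,4,0,0,0],
  [0,4,0,0,0],
])

```text
time_s: 18.58
tcp_pos: [0.6337, 0.0057, 0.0983]
tcp_rot: [[0.003, 1.0, 0.0], [1.0, -0.003, 0.0], [0.0, 0.0, -1.0]]
wrist_force: [0.5, 0.5, -2.9]
gripper_width: 0.0446
gripper_force: 65.7
```

Request:
servo_tool([
  [0,1,0,0,0],
  [0,2,0,0,0],
  [0,2,0,0,0],
])

```text
time_s: 18.95
tcp_pos: [0.6337, 0.0077, 0.0983]
tcp_rot: [[0.003, 1.0, -0.0], [1.0, -0.003, -0.0], [-0.0, -0.0, -1.0]]
wrist_force: [0.5, 0.5, -1.6]
gripper_width: 0.045
gripper_force: 65.7
```

Request:
servo_tool([
  [0,1,0,0,0],
  [0,1.5,0,0,0],
  [0,1.5,0,0,0],
])

```text
time_s: 19.32
tcp_pos: [0.6337, 0.0092, 0.0983]
tcp_rot: [[0.003, 1.0, 0.0], [1.0, -0.003, -0.0], [-0.0, 0.0, -1.0]]
wrist_force: [-0.2, 0.1, -2.4]
gripper_width: 0.0448
gripper_force: 65.7
```

Request:
servo_tool([
  [0,1,0,0,0],
  [0,1.5,0,0,0],
  [0,1.5,0,0,0],
])

```text
time_s: 19.7
tcp_pos: [0.6337, 0.0097, 0.0984]
tcp_rot: [[0.003, 1.0, 0.0], [1.0, -0.003, -0.001], [-0.001, 0.0, -1.0]]
wrist_force: [0.2, -4.4, -1.0]
gripper_width: 0.0446
gripper_force: 65.7
```

```bash
python3 - <<'E'
from h import *
o=observe();p=o["tcp_pos"];R=o["tcp_rot"];print(p,o["wrist_force"],o["time_s"])
s=snapshot("wrist");w=world(s);np.savez("s7.npz",i=s["image"],w=w)
q=(w-p)@R*1e3;z=w[...,2]*1e3;y=w[...,1]*1e3
# y profile of z along the centre and along the ears
for x0 in (-24,0,24):
    print(x0,[(int(b),round(float(np.median(z[m])),1)) for b in range(36,84,3) if (m:=(abs(q[...,1]-x0)<3)&(abs(y-b)<1.5)&(z<130)).sum()>2])
cv2.imwrite("pics/w7.png",cv2.resize(s["image"][60:220,160:352],(720,600),interpolation=cv2.INTER_CUBIC))
E
```

```text
[0.63372511 0.00972612 0.09844793] [ 0.23986383 -4.44242475 -1.02666734] 19.7
-24 [(36, 114.6), (39, 114.0), (42, 113.2), (45, 111.7), (48, 102.9), (51, 89.3), (54, 89.9), (57, 94.3), (60, 94.3), (63, 94.5), (66, 94.4), (69, 94.2), (72, 94.3), (75, 93.4), (78, 68.7), (81, 69.0)]
0 [(36, 114.6), (39, 113.7), (42, 113.1), (45, 112.2), (48, 101.5), (51, 90.0), (54, 94.0), (57, 94.5), (60, 94.3), (63, 94.4), (66, 94.4), (69, 94.3), (72, 94.3), (75, 93.3), (78, 68.7), (81, 68.8)]
24 [(36, 114.5), (39, 113.8), (42, 113.2), (45, 111.5), (48, 102.3), (51, 89.5), (54, 90.2), (57, 94.3), (60, 94.3), (63, 94.4), (66, 94.3), (69, 94.2), (72, 94.3), (75, 90.5), (78, 68.7), (81, 68.5)]
```

View pics/w7.png

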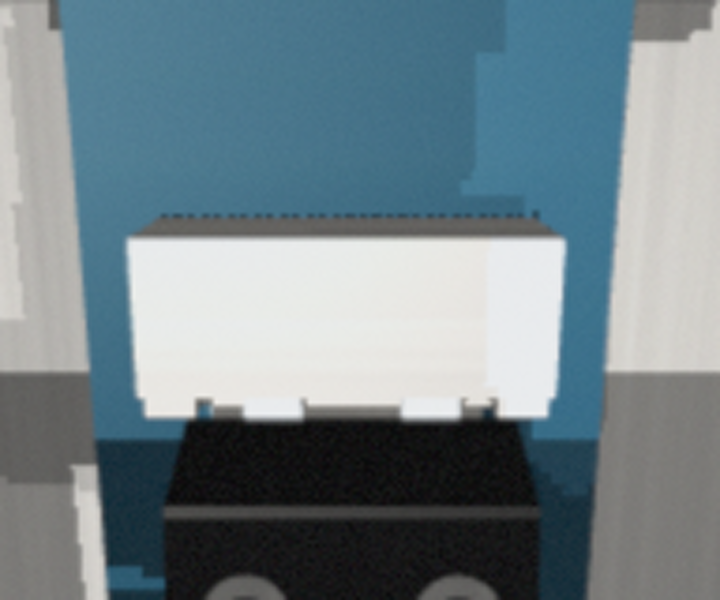

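Only the arms show at (270,408) and (430,408), entering beneath the block. The bar is under the lip and touches the front wall (4 N). I'll ease back 0.5 mm and release.

Request:
servo_tool([
  [0,-0.7,0,0,0],
  [0,-0.7,0,0,0],
  [60,-0.7,0,0,0],
  [80,-0.7,0,0,0],
  [80,-0.7,0,0,0],
  [80,-0.7,0,0,0],
  [80,-0.7,0,0,0],
  [80,-0.7,0,-20,0],
  [80,-0.7,0,-60,0],
  [80,-0.7,0,-80,0],
  [80,-0.7,0,-80,0],
])

```text
time_s: 21.12
tcp_pos: [0.6351, 0.0099, 0.1803]
tcp_rot: [[0.003, 1.0, 0.005], [1.0, -0.003, -0.0], [-0.0, 0.005, -1.0]]
wrist_force: [-0.2, 0.5, 0.0]
gripper_width: 0.0685
gripper_force: 0.0
```

```bash
cat >> h.py <<'E'
def prof(hi=125):
    for n in("wrist","top","scene"):
        w=world(snapshot(n))*1e3;x,y,z=w[...,0],w[...,1],w[...,2]
        print(n,[(int(b),round(float(np.median(z[m])),1)) for b in range(-80,84,6) if (m:=(abs(x-633)<12)&(abs(y-b)<3)&(z<hi)&(z>60)).sum()>3])
        m=(z>95)&(z<hi)&(abs(y)<40)&(abs(x-633)<40)
        if n!="scene" and m.any(): print(" edges x",np.percentile(x[m],[2,98]).round(1))
E
python3 - <<'E'
from h import *
o=observe();print(o["tcp_pos"],o["wrist_force"],o["time_s"])
prof()
E
```

```text
[0.63512453 0.00987143 0.18034297] [-0.2414784   0.507897    0.00952548] 21.125
wrist [(-80, 101.0), (-74, 100.9), (-68, 98.9), (-62, 95.9), (-56, 101.7), (-44, 118.2), (-38, 118.0), (-32, 117.3), (-26, 116.8), (-20, 116.0), (-14, 115.4), (-8, 115.0), (-2, 114.4), (4, 113.7), (10, 113.1), (16, 112.3), (22, 111.6), (28, 111.1), (34, 110.3), (40, 109.5), (46, 98.9), (52, 86.1), (58, 94.3), (64, 94.4), (70, 94.4), (76, 86.5), (82, 68.6)]
 edges x [611.8 656. ]
top [(-80, 98.8), (-74, 98.3), (-68, 97.2), (-62, 92.1), (-56, 99.6), (-50, 100.6), (-44, 116.4), (-38, 115.2), (-32, 115.8), (-26, 116.6), (-20, 116.3), (-14, 113.1), (22, 109.2), (28, 109.1), (34, 108.8), (40, 109.4), (70, 91.7), (76, 80.1), (82, 66.4)]
 edges x [611.3 657. ]
scene [(-80, 99.2), (-74, 98.2), (-68, 98.1), (-62, 93.7), (-56, 100.2), (-50, 103.4), (-44, 117.3), (-38, 116.6), (-32, 116.9), (-26, 115.6), (-20, 115.5), (-14, 113.9), (-8, 114.1), (-2, 112.3), (4, 113.0), (10, 112.8), (16, 111.0), (22, 110.6), (28, 110.0), (34, 108.9), (40, 108.9)]
```

The riser now rests tilted about 6–8° with its heel up on the catch and is centred (x 612–656). I'll shut the fingers and move over the heel.

Request:
servo_tool([
  [0,-48,-0.5,0,0],
  [0,-48,-0.5,0,0],
  [0,-48,-0.5,0,0],
  [0,-48,-0.5,0,0],
  [0,-48,-0.5,0,0],
  [0,-48,-0.5,30,0],
  [0,-48,-0.5,50,0],
  [0,-48,-0.5,58,0],
  [0,-48,-0.5,58,0],
  [0,-48,-0.5,58,0],
])

```text
time_s: 22.52
tcp_pos: [0.6339, -0.038, 0.1213]
tcp_rot: [[0.003, 1.0, 0.002], [1.0, -0.003, -0.0], [-0.0, 0.002, -1.0]]
wrist_force: [-1.0, 0.2, -0.1]
gripper_width: 0.0001
gripper_force: 0.0
```

Request:
servo_tool([
  [0,0,0,1,0],
  [0,0,0,2,0],
  [0,0,0,3,0],
  [0,0,0,3,0],
])

```text
time_s: 23.02
tcp_pos: [0.6331, -0.0381, 0.1173]
tcp_rot: [[0.003, 1.0, 0.0], [1.0, -0.003, -0.0], [-0.0, 0.0, -1.0]]
wrist_force: [0.4, 0.6, 0.3]
gripper_width: -0.0002
gripper_force: 0.1
```

Request:
servo_tool([
  [0,0,0,0.5,0],
  [0,0,0,1,0],
  [0,0,0,1.5,0],
  [0,0,0,1.5,0],
])

```text
time_s: 23.52
tcp_pos: [0.6329, -0.038, 0.1156]
tcp_rot: [[0.003, 1.0, -0.0], [1.0, -0.003, 0.0], [0.0, -0.0, -1.0]]
wrist_force: [0.4, -0.4, 0.3]
gripper_width: -0.0001
gripper_force: 0.0
```

Request:
servo_tool([
  [0,0,0,0.5,0],
  [0,0,0,1,0],
  [0,0,0,1,0],
])

```text
time_s: 23.9
tcp_pos: [0.6329, -0.038, 0.1147]
tcp_rot: [[0.003, 1.0, -0.0], [1.0, -0.003, 0.0], [0.0, -0.0, -1.0]]
wrist_force: [0.6, 1.0, 0.6]
gripper_width: 0.0
gripper_force: 0.0
```

Request:
servo_tool([
  [0,0,0,0.5,0],
  [0,0,0,1,0],
  [0,0,0,1,0],
])

```text
time_s: 24.28
tcp_pos: [0.633, -0.0381, 0.1138]
tcp_rot: [[0.003, 1.0, -0.0], [1.0, -0.003, -0.0], [-0.0, -0.0, -1.0]]
wrist_force: [0.2, 0.6, -0.5]
gripper_width: 0.0
gripper_force: 0.0
```

Request:
servo_tool([
  [0,0,0,0.5,0],
  [0,0,0,1,0],
  [0,0,0,1,0],
])

```text
time_s: 24.65
tcp_pos: [0.633, -0.0381, 0.1128]
tcp_rot: [[0.003, 1.0, -0.0], [1.0, -0.003, 0.0], [0.0, -0.0, -1.0]]
wrist_force: [0.5, 0.4, -0.3]
gripper_width: -0.0
gripper_force: 0.0
```

```bash
python3 - <<'E'
from h import *
w=world(snapshot("scene"))*1e3;x,y,z=w[...,0],w[...,1],w[...,2]
print([(int(b),round(float(np.median(z[m])),1)) for b in range(-80,84,6) if (m:=(abs(x-633)<20)&(abs(y-b)<3)&(z<122)&(z>60)).sum()>3])
E
```

```text
[(-80, 96.2), (-74, 96.4), (-68, 96.3), (-62, 89.5), (-56, 92.5), (-50, 100.4), (-44, 111.4), (-38, 111.1), (10, 107.7), (16, 108.4), (22, 108.3), (28, 107.5), (34, 107.3), (40, 107.2), (52, 84.7), (58, 91.6), (64, 92.8), (70, 93.3), (76, 93.1)]
```

Request:
servo_tool([
  [0,0,0,0.5,0],
  [0,0,0,1,0],
  [0,0,0,1,0],
])

```text
time_s: 25.08
tcp_pos: [0.633, -0.0381, 0.1117]
tcp_rot: [[0.003, 1.0, -0.0], [1.0, -0.003, 0.0], [0.0, -0.0, -1.0]]
wrist_force: [-1.0, 0.0, 0.5]
gripper_width: -0.0005
gripper_force: 0.0
```

The riser is following the fingers down with little force, so I'll continue.

Request:
servo_tool([
  [0,0,0,0.5,0],
  [0,0,0,1,0],
  [0,0,0,1.5,0],
  [0,0,0,1.5,0],
])

```text
time_s: 25.58
tcp_pos: [0.633, -0.0381, 0.1102]
tcp_rot: [[0.003, 1.0, -0.0], [1.0, -0.003, -0.0], [-0.0, -0.0, -1.0]]
wrist_force: [-0.4, 0.3, -1.2]
gripper_width: -0.0
gripper_force: 0.0
```

Request:
servo_tool([
  [0,0,0,0.5,0],
  [0,0,0,1,0],
  [0,0,0,1,0],
])

```text
time_s: 25.95
tcp_pos: [0.633, -0.0381, 0.1093]
tcp_rot: [[0.003, 1.0, -0.0], [1.0, -0.003, 0.0], [0.0, -0.0, -1.0]]
wrist_force: [-0.2, -0.0, 1.0]
gripper_width: -0.0001
gripper_force: 0.0
```

Request:
servo_tool([
  [0,0,0,0.5,0],
  [0,0,0,1,0],
  [0,0,0,1,0],
])

```text
time_s: 26.32
tcp_pos: [0.6331, -0.0381, 0.1083]
tcp_rot: [[0.003, 1.0, -0.0], [1.0, -0.003, 0.0], [0.0, -0.0, -1.0]]
wrist_force: [0.5, 0.2, 0.9]
gripper_width: -0.0
gripper_force: 0.0
```

```bash
python3 - <<'E'
from h import *
s=snapshot("scene");w=world(s)*1e3;x,y,z=w[...,0],w[...,1],w[...,2]
print([(int(b),round(float(np.median(z[m])),1)) for b in range(-86,84,6) if (m:=(abs(x-633)<20)&(abs(y-b)<3)&(z<122)&(z>60)).sum()>3])
E
```

```text
[(-86, 68.6), (-80, 96.8), (-74, 96.4), (-68, 95.8), (-62, 90.9), (-56, 89.9), (-50, 99.5), (-44, 109.8), (-38, 108.8), (10, 106.9), (16, 107.3), (22, 107.0), (28, 107.5), (34, 106.2), (40, 105.8), (46, 96.3), (52, 84.8), (58, 92.6), (64, 93.2), (70, 93.7), (76, 93.1)]
```

Request:
servo_tool([
  [0,0,0,0.5,0],
  [0,0,0,1,0],
  [0,0,0,1,0],
])

```text
time_s: 26.75
tcp_pos: [0.633, -0.0381, 0.1072]
tcp_rot: [[0.003, 1.0, -0.0], [1.0, -0.003, 0.0], [0.0, -0.0, -1.0]]
wrist_force: [-0.6, -0.4, -0.6]
gripper_width: -0.0
gripper_force: 0.0
```

Request:
servo_tool([
  [0,0,0,0.5,0],
  [0,0,0,1,0],
  [0,0,0,1,0],
])

```text
time_s: 27.12
tcp_pos: [0.633, -0.038, 0.1063]
tcp_rot: [[0.003, 1.0, -0.0], [1.0, -0.003, 0.0], [0.0, -0.0, -1.0]]
wrist_force: [0.3, -0.1, 0.0]
gripper_width: 0.0
gripper_force: 0.0
```

Request:
servo_tool([
  [0,0,0,0.5,0],
  [0,0,0,0.5,0],
])

```text
time_s: 27.38
tcp_pos: [0.6331, -0.0381, 0.1061]
tcp_rot: [[0.003, 1.0, 0.0], [1.0, -0.003, -0.0], [-0.0, 0.0, -1.0]]
wrist_force: [0.7, -0.6, 2.9]
gripper_width: 0.0
gripper_force: 1.2
```

Request:
servo_tool([
  [0,0,0,0.5,0],
  [0,0,0,0.5,0],
])

```text
time_s: 27.62
tcp_pos: [0.6331, -0.0381, 0.1061]
tcp_rot: [[0.003, 1.0, 0.001], [1.0, -0.003, -0.0], [-0.0, 0.001, -1.0]]
wrist_force: [-1.9, -0.2, 5.2]
gripper_width: -0.0
gripper_force: 2.7
```

Request:
servo_tool([
  [0,0,0,0.5,0],
  [0,0,0,0.5,0],
])

```text
time_s: 27.88
tcp_pos: [0.6331, -0.0381, 0.1061]
tcp_rot: [[0.003, 1.0, 0.001], [1.0, -0.003, -0.0], [-0.0, 0.001, -1.0]]
wrist_force: [-1.9, 0.4, 7.8]
gripper_width: 0.0
gripper_force: 4.0
```

```bash
python3 - <<'E'
from h import *
o=observe();print(o["wrist_force"],o["torque"],o["tcp_pos"])
s=snapshot("scene");w=world(s)*1e3;x,y,z=w[...,0],w[...,1],w[...,2]
print([(int(b),round(float(np.median(z[m])),1)) for b in range(-86,84,6) if (m:=(abs(x-633)<20)&(abs(y-b)<3)&(z<122)&(z>60)).sum()>3])
E
```

```text
[-1.8848346   0.3649982   7.83624039] [0.04536436 0.43327901 0.00943397] [ 0.63314041 -0.03807891  0.10607207]
[(-86, 67.5), (-80, 68.5), (-74, 85.9), (-68, 101.5), (-62, 91.4), (-56, 88.7), (-50, 97.7), (-44, 106.7), (-38, 106.1), (10, 105.5), (16, 106.1), (22, 106.7), (28, 105.3), (34, 106.9), (40, 105.7), (46, 92.9), (52, 84.1), (58, 91.2), (64, 93.1), (70, 93.4), (76, 93.6)]
```

The riser's top is level at 106 mm, and the catch has moved forwards again (top back at 101.5 mm, y −68), so it has snapped. I'll retract and verify.

Request:
servo_tool([
  [0,0,0,-5,0],
  [0,0,0,-60,0],
  [0,-60,0,-110,0],
  [0,-120,0,-110,0],
  [0,-150,0,-110,0],
  [0,-150,0,-110,0],
  [0,-150,0,-110,0],
])

```text
time_s: 28.8
tcp_pos: [0.6323, -0.1877, 0.2143]
tcp_rot: [[0.003, 1.0, -0.001], [1.0, -0.003, 0.001], [0.001, -0.001, -1.0]]
wrist_force: [0.1, 0.0, -0.0]
gripper_width: -0.0002
gripper_force: 0.0
```

```bash
python3 - <<'E'
from h import *
o=observe();print(o["tcp_pos"],o["wrist_force"],o["time_s"])
s=snapshot("wrist");cv2.imwrite("pics/w8.png",s["image"])
prof()
E
```

```text
[ 0.63232252 -0.18770763  0.21430829] [ 0.05401439  0.02131847 -0.02295719] 28.8
wrist [(-80, 106.2), (-74, 104.0), (-68, 103.2), (-62, 98.5), (-56, 90.2), (-50, 102.5), (-44, 107.3)]
top [(-80, 102.0), (-74, 104.0), (-68, 100.3), (-62, 95.5), (-56, 90.0), (-50, 105.5), (-44, 105.4), (-38, 106.2), (-32, 107.2), (-26, 105.3), (-20, 105.5), (-14, 108.4), (-8, 105.7), (-2, 106.6), (4, 106.7), (10, 105.9), (16, 103.7), (22, 105.2), (28, 106.3), (34, 106.7), (40, 104.1), (46, 94.0), (52, 79.3), (58, 92.7), (64, 93.2), (70, 92.7), (76, 80.2), (82, 68.7)]
 edges x [611.2 657.2]
scene [(-80, 70.1), (-74, 100.4), (-68, 102.1), (-62, 98.0), (-56, 91.4), (-50, 96.9), (-44, 105.9), (-38, 105.7), (-32, 106.3), (-26, 105.8), (-20, 105.7), (-14, 106.9), (-8, 107.4), (-2, 107.2), (4, 106.2), (10, 106.2), (16, 106.9), (22, 105.6), (28, 106.7), (34, 106.5), (40, 106.7), (46, 92.0), (52, 84.7), (58, 92.3), (64, 93.4), (70, 93.6), (76, 93.2)]
```

View pics/w8.png

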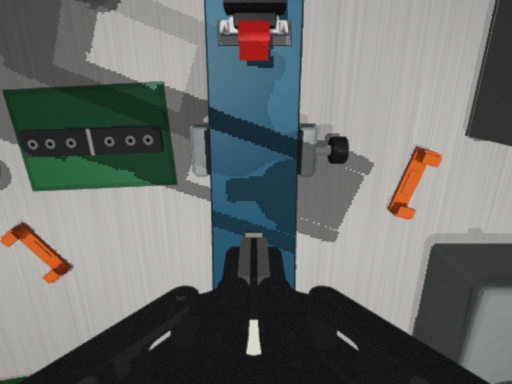

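The wrist view shows the catch closed over the ledge at (254,35), the template flat on the green mat at (90,140), and nothing touched by the robot. The riser's top is level at 106 mm. Handing in.

```bash
python3 -c "from bench import job_done; print(job_done())"
```

```text
the job is handed in; nothing more can be done
None
```

The job is handed in at about 29 s: the template lies flat on the green mat, and the riser is hooked in the groove and flush on the plate with the catch snapped over its heel.

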